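Index a specimen turntable on a microscope stage and lock it

ROBOT

A 6-joint arm with a two-finger parallel gripper is mounted at the origin on the work surface. World frame = base frame: x ahead of the robot, y to its left, z up, the work surface at z = 0. Lengths are in mm, angles in rad, forces in N, time in s.
With the tool pointing down it reaches from about 350 to 775 mm from the base axis. Payload 7.3 kg.
Tool frame: the origin (TCP) lies at the centre of the arm's flange, where the gripper is bolted on; the fingertips stand 178 mm ahead of it and the grasp point (between the pads) lies 159 mm ahead of it; z points along the fingers, y is the direction in which the jaws open and shut (so a half turn about z gives the same grasp; the last joint's range is limited). The gripper opens to 92 mm and grips with 3 to 60 N. Pads are 19 mm wide; open, the fingers measure 130 mm over their backs; the gripper's body (75 mm by 190 mm) begins 47 mm behind the grasp point.
Start: joints at [-1.268, 0.342, 1.524, -0, 1.275, -0.146], TCP at [227.809, -473.002, 404.741] pointing down, gripper open.
Joint ranges: [-2.53, 2.53], [-0.77, 2.02], [0.04, 2.7], [-1, 4.14], [0.28, 2.66], [-3.11, 3.11]. Speed limits (rad/s): [2.57, 2.57, 3.14, 3.14, 3.14, 3.14].

INTERFACE

Orientations are given as [roll, pitch, yaw] about the fixed x, y, z axes, in that order (R = Rz(yaw) Ry(pitch) Rx(roll)).
In Python, from plant import status, viewer, ticket gives the robot as it stands.
- The arm moves only by the tool play_rows, never from a script. Its argument "commands" is a list of rows, each an object with "offset": the shift along the tool's x, y, z in m, a list of three; "twist": the turn about the tool's z in degrees. A call has 1 to 5 rows; each row shifts and turns the commanded pose from where the row before left it, along the tool's axes as they then stand; what a row does not reach is not made up. A row lasts 1/10 s, in which the tool goes at most 50 mm and 8.59 degrees, less where a joint would pass 70% of its speed; a pose out of reach is approached as far as the arm can. A call with a gripper value outside its range is refused whole. "jaw" is the closure in counts, from 0 (fully open) to 255 (shut), set as the call begins (left out, the last holds). The fingers move at their own pace and stop on an object; the grip force is fixed at half the most. Time passes only in rows, so rows that do not move let the fingers close. It gives the time, the measured TCP pose, the force and the opening at its end, in the units of the state.
- status.get_obs(): the state, without advancing time (a new reading comes with each control period).
- viewer.capture(name): name is "side" or "top"; returns the picture (400x640x3 uint8, red, green, blue); there is no depth.
- viewer.camera_params(name): a dict with "fov_y" (degrees; the focal length in pixels is half the picture's height over the tangent of half this angle, whatever the lens; pixels are square), "cx", "cy" (the principal point, pixels), "rvec" (rotation vector, rad) and "tvec" (3), from world to camera coordinates, as OpenCV has them. Camera axes: x right, y down, z forward; pixel columns grow to the right and rows downward; lengths in mm; the calibration is good to about 2 mm. A picture is of the moment at which its call begins. camera_params takes no time and is no camera call.
- ticket.close_job(): hands the job in, once; it reports no verdict.
The state is a dict: "time": time; "joint_positions": joint angles; "dq": joint speeds; "tau": joint torques, N m; "tool_pos": TCP position; "tcp_rot": TCP orientation; "contact_force": force on the tool from outside, world axes, zero at the start; "moment": the same for the moment, N m; "grip_width": finger opening in mm.
Only numpy, scipy, OpenCV 4.12 (cv2) and the standard library are available. Lean on these libraries where they do the work, as an engineer would, in place of code of your own. Each camera call takes 0.05 s, during which the arm holds its last target.

TASK

Turn the specimen turntable by gently pushing its edge tabs with the fingertips, without gripping it, until its notch faces the red arrow and the spring pin clicks fully into the notch. Then push the blue lock knob all the way home and let go, leaving the turntable seated with the pin in; never push hard, and leave everything else on the bench where it is.

Things in the scene. Friction and masses are not known exactly. Their poses are not given: they have to be found in the camera images.
- stage: Fixed dark steel base plate, 205 x 150 x 14 mm. Origin: underside of the plate on the vertical spindle axis about which the turntable turns. The plate reaches 75 mm to the -x side and 130 mm to the +x side of the spindle, 75 mm to each side in y. Its +x axis points from the spindle towards the grey pin block with the red arrow.
- nominal_index (a point): Point on the stage's +x axis, 80 mm from the spindle, on the plate's top: where the grey pin block (28 mm square, top 27 mm above the bench) roughly stands. It was clamped by hand up to 0.1 rad to either side of here about the spindle; its exact angle is not given. So push slowly from 0.2 rad before this direction until the pin is felt to click in and block the turning.
- turntable: Loose aluminium disc, 120 mm wide, 12 mm thick, 0.45 to 0.7 kg, lying on the plate, its spigot in the spindle hole with 0.8 mm play. Origin: centre of the disc's underside. +x points through the rim notch (11 mm wide, red patch inward of it). Black tabs at +y, -x, -y. Turns either way, dragging with about 3 to 8 N at a tab; pushes near 25 N are too hard. Starts 0.5 rad or more from the stage's +x.
- notch (a point): Middle of the turntable's rim notch, 54 mm from its centre, 6 mm above its underside; axes as the turntable. A brass spring pin in the pin block (8 mm wide nose, 2 to 4 N) rides on the rim and drops 10 mm into the notch once within 1.5 mm. Then it blocks turning both ways: pushing on only raises the force. Until it is in, its tail sticks out 10 mm behind the block and stops the lock bolt.
- tab (a point): Centre of the black edge tab at the turntable's -x, 49 mm from its centre; two like it stand at its +y and -y. Each is an upright block 18 mm long radially, 10 mm thick along the direction of turning and 20 mm tall (26 to 46 mm above the bench). Fingertips 31 to 34 mm above the bench clear the disc (26 mm), the coupon on it (29 mm) and the pin block, and still bear on a tab.
- lock (a joint): Travel of the lock bolt along the stage's +y direction: 0 to 0.005 m at the start, 0.042 m fully home against its stop. It slides with about 2.5 N and stays where it is left. If the spring pin is not in the notch, the bolt runs against the pin's tail at 0.005 to 0.025 m and stops hard there.
- lock_knob (a point): Centre of the blue lock knob (14 x 14 mm, 30 mm tall, from 22 to 52 mm above the bench), standing on a brass bolt 30 mm long in y and 16 mm in x whose top is 23 mm above the bench; it runs 109 mm from the spindle along the stage's +x. Axes as the stage: push the knob to +y, from its -y side, with less than 25 N.
- spare_turntable: Bystander: dark steel spare turntable of the same form, 120 mm diameter, lying on the bench; leave alone. Origin: centre of its underside.
- coupon_tray: Bystander: white tray, 130 x 180 x 22 mm, with metal coupons; leave alone. Origin: centre of its underside.
- jar: Bystander: amber jar with a black cap, 60 mm diameter, 85 mm tall; leave alone. Origin: centre of its underside.
- dish: Bystander: glass dish, 90 mm diameter, 16 mm tall; leave alone. Origin: centre of its underside.
- driver: Bystander: screwdriver 160 mm long lying on the bench; leave alone. Origin: under its middle.
- mount: Bystander: black specimen mount, 32 mm diameter, 20 mm tall; leave alone. Origin: centre of its underside.
Mind the look-alikes: they are no part of the job. Leave any green or pink look-alike of the turntable alone.

How it is judged:
By the outcome, as a careful person would: the job done as asked, in the order asked, and still so for the second after the job is handed in, with the robot touching nothing.
It also fails if it takes over 64 s, if anything falls off the work surface, if the arm or the gripper's body presses on something with over 40 N, if the wrist force passes 120 N, or if a joint passes its speed limit or range.

## Working session

There is one attempt and no reset: what is moved stays moved. The work goes in short steps, Python scripts to look and compute and a tool call to move; the robot and the scene stay as the last step left them, time stands still between calls to the robot, and variables do not carry over. Pictures are saved under pics/ and viewed, and the job is handed in when it is done.

Besides the shell and the picture viewer there is one more tool, called after "Emit:" by a JSON object that holds its "method" and its "body", one argument or row to a line. play_rows: Moves the arm, as the interface text tells. Its arguments: {"type":"object","properties":{"commands":{"type":"array"},"jaw":{"type":"number"}},"required":["commands"]}

```bash
mkdir -p pics; ls
python3 - <<'E'
from plant import status, viewer, ticket
import cv2
for n in("top","side"):
    im=viewer.capture(n); cv2.imwrite(f"pics/{n}0.png",im[:,:,::-1]); print(viewer.camera_params(n))
print(status.get_obs())
E
```

```text
pics
{'fov_y': 52.67950571982409, 'cx': 315.86357668351417, 'cy': 199.52641527333782, 'rvec': array([ 2.12681726, -2.10377521,  0.19192895]), 'tvec': array([  19.50749208,  526.99652707, 1207.68467113])}
{'fov_y': 56.20652332022581, 'cx': 319.523504521347, 'cy': 188.16583064702786, 'rvec': array([ 0.39317687, -2.53037622,  1.50496179]), 'tvec': array([520.28606409, 131.0924212 , 781.68968649])}
{'time': 0.1, 'joint_positions': array([-1.26800363e+00,  3.42636609e-01,  1.52490922e+00, -1.36433952e-05,
        1.27540045e+00, -1.46006780e-01]), 'dq': array([-0.00078531, -0.00111545, -0.00389404, -0.00016584,  0.00120663,
        0.0005812 ]), 'tau': array([ 1.24528200e-03, -4.32003558e+01, -2.44696158e+01,  7.18374504e-02,
        5.25989605e-02, -7.37839537e-05]), 'tool_pos': array([ 227.76829146, -472.88566455,  404.12711366]), 'tcp_rot': array([-3.14025153e+00, -1.84028403e-04,  4.48803330e-01]), 'contact_force': array([ 0.31936433,  0.51284085, -1.2187018 ]), 'moment': array([ 0.01565804,  0.02534724, -0.07954205]), 'grip_width': 91.92174844227553}
```

View pics/top0.png

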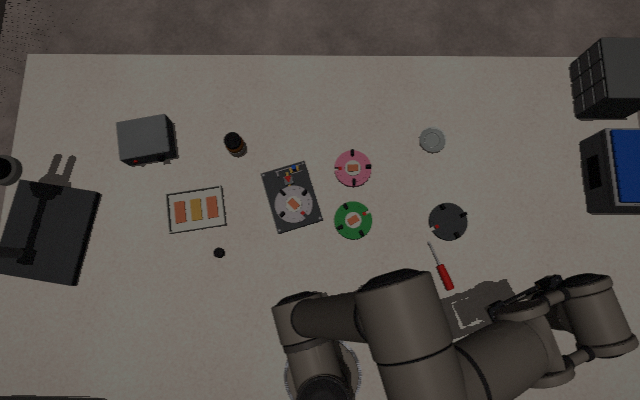

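View pics/side0.png

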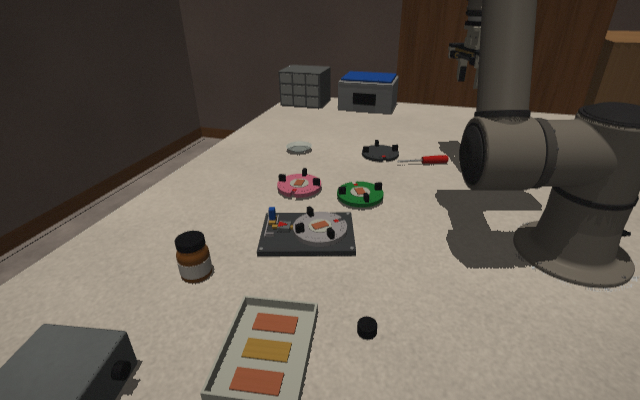

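The stage is at about (292,198) in the top view, with green and pink look-alikes to its right. I'll zoom in on both views.

```bash
cat > h.py <<'E'
import numpy as np, cv2
from plant import status, viewer
def K(n):
    p=viewer.camera_params(n); f=200/np.tan(np.radians(p['fov_y']/2))
    return np.array([[f,0,p['cx']],[0,f,p['cy']],[0,0,1]]),cv2.Rodrigues(p['rvec'])[0],p['tvec']
def px2w(n,uv,z):
    k,R,t=K(n); d=R.T@np.linalg.inv(k)@np.array([uv[0],uv[1],1.]); c=-R.T@t
    return c+d*(z-c[2])/d[2]
def w2px(n,X):
    k,R,t=K(n); q=k@(R@np.asarray(X,float)+t); return q[:2]/q[2]
E
python3 - <<'E'
import cv2
a=cv2.imread('pics/top0.png')[150:245,245:340]; cv2.imwrite('pics/tz0.png',cv2.resize(a,None,fx=6,fy=6,interpolation=cv2.INTER_CUBIC)*1)
b=cv2.imread('pics/side0.png')[195:265,245:370]; cv2.imwrite('pics/sz0.png',cv2.resize(b,None,fx=6,fy=6,interpolation=cv2.INTER_CUBIC))
E
```

```text
(no output)
```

View pics/tz0.png

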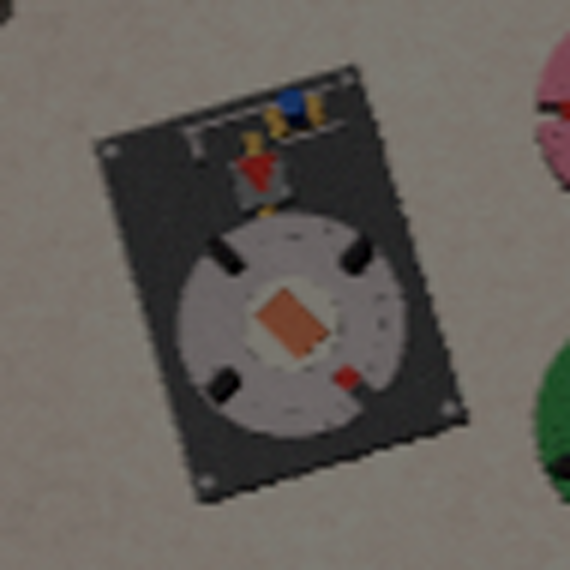

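View pics/sz0.png

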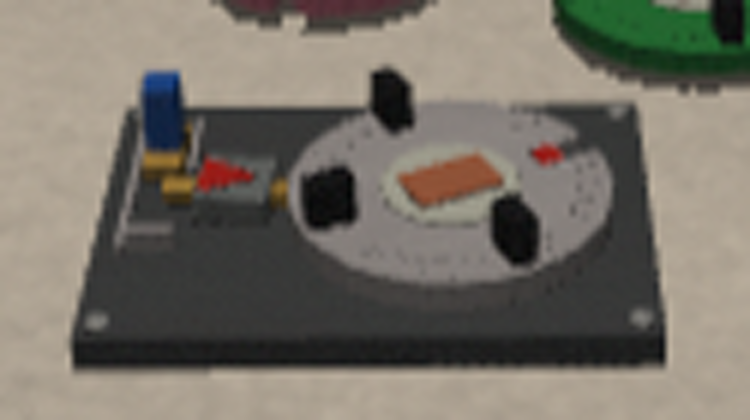

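```bash
cat > m.py <<'E'
from h import *
im=viewer.capture('top')
hsv=cv2.cvtColor(im,cv2.COLOR_RGB2HSV)
V=hsv[...,2].astype(int);S=hsv[...,1].astype(int);H=hsv[...,0]
roi=np.zeros(V.shape,bool); roi[155:240,255:330]=True
print('vals disc,plate,bench',im[210,285],im[185,275],im[170,255],im[195,320])
g=((V<75)&roi).astype(np.uint8)
g=cv2.morphologyEx(g,cv2.MORPH_CLOSE,np.ones((3,3)))
cs=max(cv2.findContours(g,0,1)[0],key=cv2.contourArea)
box=cv2.boxPoints(cv2.minAreaRect(cs)); print('box',box.round(1).tolist())
P=np.array([px2w('top',b,14)[:2] for b in box]);print(P.round(1), [round(float(np.linalg.norm(P[i]-P[i-1])),1) for i in range(4)])
P=np.array(sorted(P.tolist()))  # by x: low two = -x side if stage +x is ahead
lo=P[:2].mean(0); hi=P[2:].mean(0); ex=(hi-lo)/np.linalg.norm(hi-lo)
c=P.mean(0); sp=c-27.5*ex; print('centre',c,'spindle',sp,'yaw',np.arctan2(ex[1],ex[0]))
def blob(m,z,name):
    m=(m&roi).astype(np.uint8); n,l,st,ce=cv2.connectedComponentsWithStats(m)
    for i in range(1,n):
        if st[i,4]>=4:
            w=px2w('top',ce[i],z)[:2]; d=w-sp; ey=np.array([-ex[1],ex[0]])
            print(name,st[i,4],ce[i].round(1),w.round(1),'stage',(d@ex).round(1),(d@ey).round(1),'ang',np.arctan2(d@ey,d@ex).round(3))
blob((S>150)&((H<6)|(H>174))&(V>90),26,'red')
blob((S>130)&(H>100)&(H<130)&(V>60),52,'blue')
blob((V<28),46,'tab')
blob((S>90)&(H>6)&(H<18),29,'coupon')
# disc
m=((S<45)&(V>75)&roi).astype(np.uint8)
n,l,st,ce=cv2.connectedComponentsWithStats(m)
for i in range(1,n):
    if st[i,4]>150:
        pass
E
python3 m.py
```

```text
vals disc,plate,bench [109 103 103] [38 38 39] [121 113 106] [123 117 110]
box [[259.8999938964844, 173.39999389648438], [304.6000061035156, 160.0], [322.70001220703125, 220.5], [278.1000061035156, 233.89999389648438]]
[[618.7 208.8]
 [665.3  64.1]
 [466.4   3.1]
 [422.2 143.8]] [207.0, 152.0, 208.1, 147.5]
centre [543.12971243 104.94749078] spindle [516.92822884  96.59690651] yaw 0.30852919488265046
red 19 [287.5 177.8] [601.7 117.7] stage 87.2 -5.7 ang -0.065
red 9 [302.2 212.4] [489.6  68.2] stage -34.7 -18.8 ang -2.645
blue 14 [293.2 166.5] [632.3  98.2] stage 110.4 -33.5 ang -0.295
tab 4 [294.2 169.8] [623.4  95.1] stage 100.9 -33.8 ang -0.323
tab 15 [282.3 192.3] [549.7 130.9] stage 41.6 22.8 ang 0.5
tab 18 [304.4 192.4] [550.2  61.4] stage 21.0 -43.6 ang -1.122
tab 17 [282. 214.] [480.8 130.1] stage -24.2 42.8 ang 2.086
coupon 73 [293.2 203.6] [517.1  97.2] stage 0.4 0.5 ang 0.935
```

Emit:
{"method": "play_rows", "body": {
  "commands": [
    {"offset": [0.038, -0.029, 0], "twist": 0},
    {"offset": [0.038, -0.029, 0], "twist": 0},
    {"offset": [0.038, -0.029, 0], "twist": 0},
    {"offset": [0.038, -0.029, 0], "twist": 0},
    {"offset": [0.038, -0.029, 0], "twist": 0}
  ]
}}

```text
time: 0.65
tool_pos: [336.4, -258.1, 404.6]
tcp_rot: [-3.142, -0.0, 0.448]
contact_force: [1.0, -0.5, 1.1]
grip_width: 91.6
```

Run:
```python
from h import *
for n in('top','side'):
    for X in([517,97,29],[517+109*.9528-34*-.3037,97+109*.3037-34*.9528,52]): print(n,w2px(n,X).round(1))
```

```text
top [293.2 203.7]
top [293.4 166.9]
side [318.8 223.6]
side [270.8 207.1]
```

Emit:
{"method": "play_rows", "body": {
  "commands": [
    {"offset": [0.039, -0.03, 0], "twist": 0},
    {"offset": [0.039, -0.03, 0], "twist": 0},
    {"offset": [0.039, -0.03, 0], "twist": 0},
    {"offset": [0.039, -0.03, 0], "twist": 0},
    {"offset": [0.039, -0.03, 0], "twist": 0}
  ]
}}

```text
time: 1.15
tool_pos: [447.1, -38.1, 404.8]
tcp_rot: [3.141, -0.0, 0.449]
contact_force: [0.8, -0.7, 0.4]
grip_width: 92.0
```

Emit:
{"method": "play_rows", "body": {
  "commands": [
    {"offset": [0.039, -0.03, 0], "twist": 0},
    {"offset": [0.039, -0.03, 0], "twist": 0},
    {"offset": [0.039, -0.03, 0], "twist": 0},
    {"offset": [0, 0, 0.04], "twist": 8},
    {"offset": [0, 0, 0.04], "twist": 8}
  ]
}}

```text
time: 1.65
tool_pos: [513.5, 93.4, 324.1]
tcp_rot: [3.141, -0.003, 0.167]
contact_force: [-0.2, -1.0, -0.7]
grip_width: 91.7
```

Emit:
{"method": "play_rows", "body": {
  "commands": [
    {"offset": [0.004, -0.003, 0], "twist": 0},
    {"offset": [0, 0, 0.04], "twist": 3},
    {"offset": [0, 0, 0.04], "twist": 0},
    {"offset": [0, 0, 0.004], "twist": 0}
  ]
}}

```text
time: 2.05
tool_pos: [515.8, 95.1, 238.4]
tcp_rot: [-3.141, 0.007, 0.12]
contact_force: [0.5, -0.3, 0.1]
grip_width: 92.0
```

```bash
cat > look.py <<'E'
import sys
from h import *
n=sys.argv[1]
for c in sys.argv[2:]:
    im=viewer.capture(c)[:,:,::-1]
    a=im[165:265,235:385] if c=='side' else im[150:245,245:340]
    a=cv2.resize(a,None,fx=5,fy=5,interpolation=cv2.INTER_CUBIC)
    cv2.imwrite(f'pics/{c}{n}.png',cv2.convertScaleAbs(a,alpha=1.5))
o=status.get_obs(); print(round(o['time'],2),o['tool_pos'].round(1),o['tcp_rot'].round(3),o['contact_force'].round(1),o['moment'].round(3))
E
python3 look.py 1 side top
```

```text
2.15 [517.1  95.2 241.7] [3.142 0.    0.119] [ 0.6 -0.   0.4] [ 0.021  0.074 -0.017]
```

View pics/side1.png

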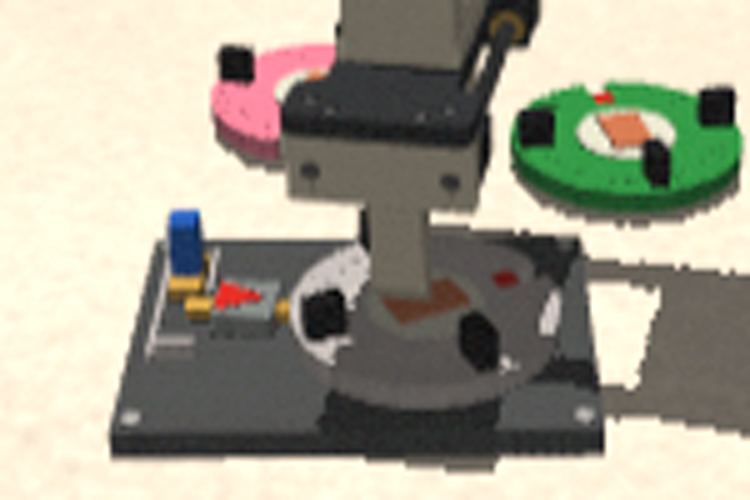

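View pics/top1.png

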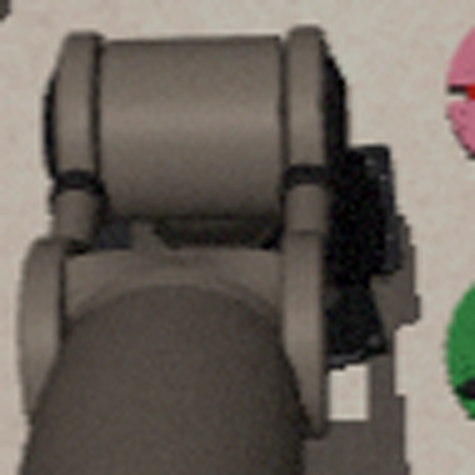

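Emit:
{"method": "play_rows", "body": {
  "commands": [
    {"offset": [0, -0.0015, 0.01], "twist": 0},
    {"offset": [0, 0, 0.01], "twist": 0},
    {"offset": [0, 0, 0.01], "twist": 0},
    {"offset": [0, 0, 0.001], "twist": 0},
    {"offset": [0, 0, 0], "twist": 0}
  ]
}}

```text
time: 2.65
tool_pos: [516.3, 96.8, 209.4]
tcp_rot: [3.142, 0.001, 0.117]
contact_force: [-0.4, -1.0, 0.2]
grip_width: 91.6
```

```bash
python3 look.py 2 side
```

```text
2.7 [516.4  96.8 209.8] [ 3.142 -0.     0.117] [-0.6 -0.4  0.4] [ 0.042  0.021 -0.073]
```

View pics/side2.png

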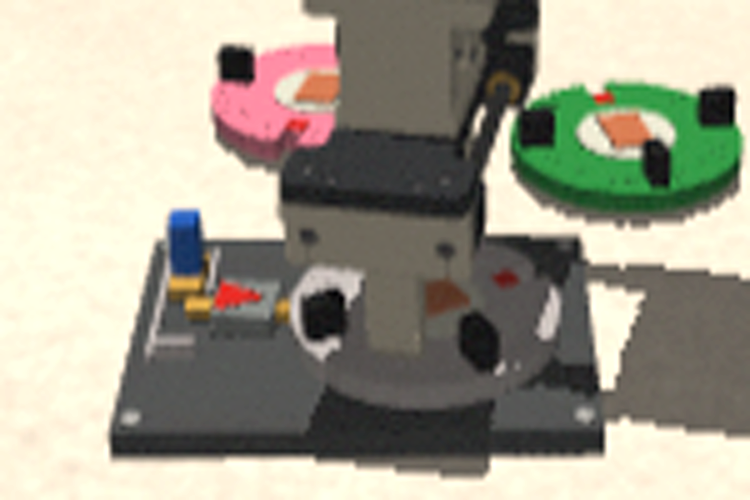

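The near finger sits between the two near tabs, at the right height. Now I'll turn counter-clockwise.

Emit:
{"method": "play_rows", "body": {
  "commands": [
    {"offset": [0, 0, 0], "twist": -3},
    {"offset": [0, 0, -0.0005], "twist": -3},
    {"offset": [0, 0, 0], "twist": -3},
    {"offset": [0, 0, 0], "twist": -2},
    {"offset": [0, 0, 0], "twist": -2}
  ]
}}

```text
time: 3.2
tool_pos: [516.5, 96.8, 210.7]
tcp_rot: [3.141, -0.001, 0.346]
contact_force: [-0.5, 1.1, -0.3]
grip_width: 91.3
```

```bash
python3 look.py 3
```

```text
3.2 [516.5  96.8 210.7] [ 3.141e+00 -1.000e-03  3.460e-01] [-0.5  1.1 -0.3] [-0.005  0.015 -0.009]
```

Emit:
{"method": "play_rows", "body": {
  "commands": [
    {"offset": [0, 0, 0], "twist": -2},
    {"offset": [0, 0, 0], "twist": -2},
    {"offset": [0, 0, 0], "twist": -2},
    {"offset": [0, 0, 0], "twist": -2},
    {"offset": [0, 0, 0], "twist": -2}
  ]
}}

```text
time: 3.7
tool_pos: [516.2, 96.6, 210.6]
tcp_rot: [3.141, 0.0, 0.52]
contact_force: [-1.8, -1.5, 0.6]
grip_width: 91.7
```

```bash
python3 look.py 4 side
```

```text
3.75 [516.2  96.6 210.6] [3.141 0.    0.521] [-2.  -1.1  0.8] [-0.293  0.203 -0.214]
```

View pics/side4.png

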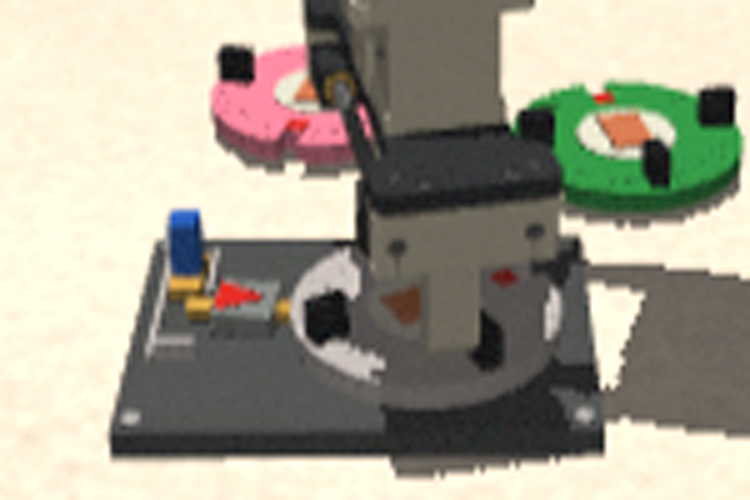

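Emit:
{"method": "play_rows", "body": {
  "commands": [
    {"offset": [0, 0, 0], "twist": -2},
    {"offset": [0, 0, 0], "twist": -2},
    {"offset": [0, 0, 0], "twist": -2},
    {"offset": [0, 0, 0], "twist": -2},
    {"offset": [0, 0, 0], "twist": -2}
  ]
}}

```text
time: 4.25
tool_pos: [516.3, 96.6, 210.6]
tcp_rot: [3.141, -0.0, 0.693]
contact_force: [-1.7, -1.8, 1.9]
grip_width: 92.1
```

```bash
python3 look.py 5
```

```text
4.25 [516.3  96.6 210.6] [ 3.141 -0.     0.693] [-1.7 -1.8  1.9] [-0.261  0.202 -0.344]
```

Emit:
{"method": "play_rows", "body": {
  "commands": [
    {"offset": [0, 0, 0], "twist": -2.5},
    {"offset": [0, 0, 0], "twist": -2.5},
    {"offset": [0, 0, 0], "twist": -2.5},
    {"offset": [0, 0, 0], "twist": -2.5},
    {"offset": [0, 0, 0], "twist": -2.5}
  ]
}}

```text
time: 4.75
tool_pos: [516.4, 96.7, 210.6]
tcp_rot: [3.141, -0.0, 0.912]
contact_force: [-0.5, -0.4, 1.8]
grip_width: 91.6
```

```bash
python3 look.py 6 side
```

```text
4.8 [516.4  96.7 210.6] [ 3.141 -0.     0.914] [-0.4  0.3  1.1] [-0.097  0.127 -0.161]
```

View pics/side6.png

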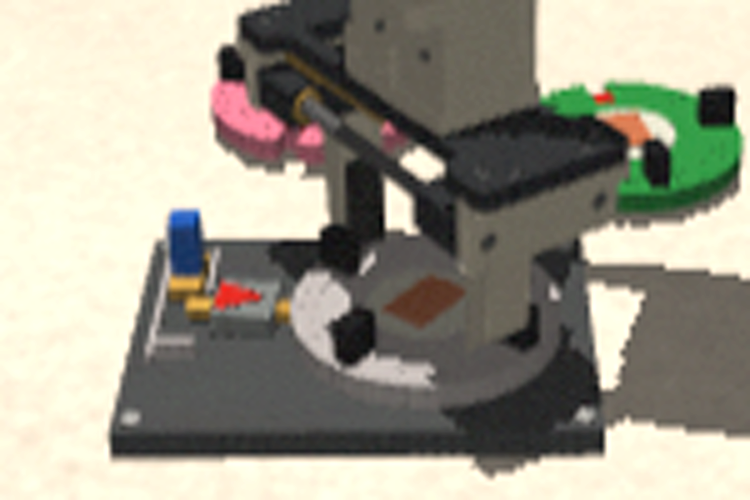

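Emit:
{"method": "play_rows", "body": {
  "commands": [
    {"offset": [0, 0, 0], "twist": -2.5},
    {"offset": [0, 0, 0], "twist": -2.5},
    {"offset": [0, 0, 0], "twist": -2.5},
    {"offset": [0, 0, 0], "twist": -2.5},
    {"offset": [0, 0, 0], "twist": -2.5}
  ]
}}

```text
time: 5.3
tool_pos: [516.4, 96.9, 210.6]
tcp_rot: [3.141, -0.0, 1.129]
contact_force: [-0.7, 0.3, 1.7]
grip_width: 91.8
```

```bash
python3 look.py 7
```

```text
5.3 [516.4  96.9 210.6] [ 3.141 -0.     1.129] [-0.7  0.3  1.7] [ 0.068  0.064 -0.326]
```

Emit:
{"method": "play_rows", "body": {
  "commands": [
    {"offset": [0, 0, 0], "twist": -2.5},
    {"offset": [0, 0, 0], "twist": -2.5},
    {"offset": [0, 0, 0], "twist": -2.5},
    {"offset": [0, 0, 0], "twist": -2.5},
    {"offset": [0, 0, 0], "twist": -2.5}
  ]
}}

```text
time: 5.8
tool_pos: [516.4, 97.0, 210.6]
tcp_rot: [3.141, -0.001, 1.347]
contact_force: [-0.6, 0.8, 1.7]
grip_width: 91.9
```

```bash
python3 look.py 7
```

```text
5.8 [516.4  97.  210.6] [ 3.141e+00 -1.000e-03  1.347e+00] [-0.6  0.8  1.7] [ 0.214  0.076 -0.234]
```

Emit:
{"method": "play_rows", "body": {
  "commands": [
    {"offset": [0, 0, 0], "twist": -2.5},
    {"offset": [0, 0, 0], "twist": -2.5},
    {"offset": [0, 0, 0], "twist": -2.5},
    {"offset": [0, 0, 0], "twist": -2.5},
    {"offset": [0, 0, 0], "twist": -2.5}
  ]
}}

```text
time: 6.3
tool_pos: [516.4, 97.1, 210.6]
tcp_rot: [3.141, -0.001, 1.565]
contact_force: [-0.9, 1.8, 1.7]
grip_width: 92.2
```

```bash
python3 look.py 7 side
```

```text
6.35 [516.4  97.1 210.6] [ 3.141e+00 -1.000e-03  1.568e+00] [-0.1  2.3  2.3] [ 0.306  0.092 -0.164]
```

View pics/side7.png

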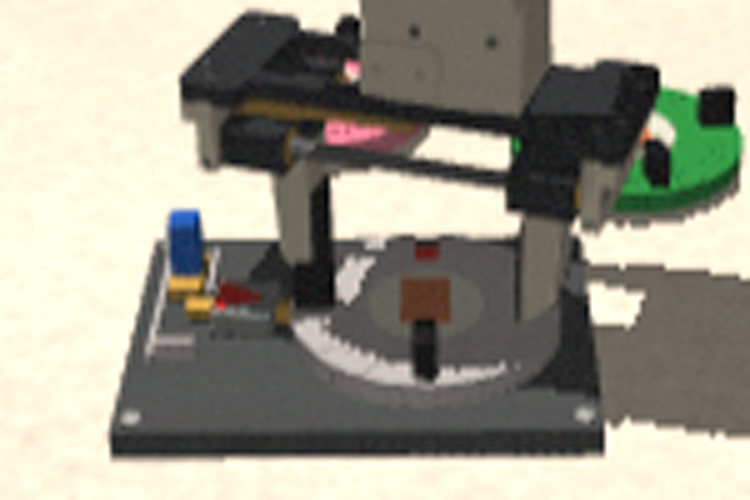

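Emit:
{"method": "play_rows", "body": {
  "commands": [
    {"offset": [0, 0, 0], "twist": -2.5},
    {"offset": [0, 0, 0], "twist": -2.5},
    {"offset": [0, 0, 0], "twist": -2.5},
    {"offset": [0, 0, 0], "twist": -2.5},
    {"offset": [0, 0, 0], "twist": -2.5}
  ]
}}

```text
time: 6.85
tool_pos: [516.4, 97.2, 210.6]
tcp_rot: [3.141, -0.001, 1.783]
contact_force: [-0.9, 4.1, 2.2]
grip_width: 92.1
```

```bash
python3 look.py 8
```

```text
6.85 [516.4  97.2 210.6] [ 3.141e+00 -1.000e-03  1.783e+00] [-0.9  4.1  2.2] [ 0.478  0.087 -0.334]
```

Emit:
{"method": "play_rows", "body": {
  "commands": [
    {"offset": [0, 0, 0], "twist": -2.5},
    {"offset": [0, 0, 0], "twist": -2.5},
    {"offset": [0, 0, 0], "twist": -2.5},
    {"offset": [0, 0, 0], "twist": -2.5},
    {"offset": [0, 0, 0], "twist": -2.5}
  ]
}}

```text
time: 7.35
tool_pos: [516.3, 97.3, 210.6]
tcp_rot: [3.141, -0.001, 2.001]
contact_force: [-1.0, 4.7, 2.1]
grip_width: 91.9
```

```bash
python3 look.py 8
```

```text
7.35 [516.3  97.3 210.6] [ 3.141e+00 -1.000e-03  2.001e+00] [-1.   4.7  2.1] [ 0.594  0.128 -0.384]
```

Emit:
{"method": "play_rows", "body": {
  "commands": [
    {"offset": [0, 0, 0], "twist": -2.5},
    {"offset": [0, 0, 0], "twist": -2.5},
    {"offset": [0, 0, 0], "twist": -2.5},
    {"offset": [0, 0, 0], "twist": -2.5},
    {"offset": [0, 0, 0], "twist": -2.5}
  ]
}}

```text
time: 7.85
tool_pos: [516.2, 97.4, 210.6]
tcp_rot: [3.141, -0.001, 2.219]
contact_force: [-1.5, 4.5, 2.5]
grip_width: 91.5
```

```bash
python3 look.py 8
```

```text
7.85 [516.2  97.4 210.6] [ 3.141e+00 -1.000e-03  2.219e+00] [-1.5  4.5  2.5] [ 0.756  0.17  -0.411]
```

Emit:
{"method": "play_rows", "body": {
  "commands": [
    {"offset": [0, 0, 0], "twist": -2.5},
    {"offset": [0, 0, 0], "twist": -2.5},
    {"offset": [0, 0, 0], "twist": -2.5},
    {"offset": [0, 0, 0], "twist": -2.5},
    {"offset": [0, 0, 0], "twist": -2.5}
  ]
}}

```text
time: 8.35
tool_pos: [516.1, 97.5, 210.5]
tcp_rot: [3.141, -0.001, 2.437]
contact_force: [-2.5, 4.0, 3.4]
grip_width: 91.6
```

```bash
python3 look.py 8 side
```

```text
8.4 [516.   97.4 210.5] [ 3.141e+00 -1.000e-03  2.440e+00] [-2.2  3.5  1.8] [ 0.627  0.207 -0.257]
```

View pics/side8.png

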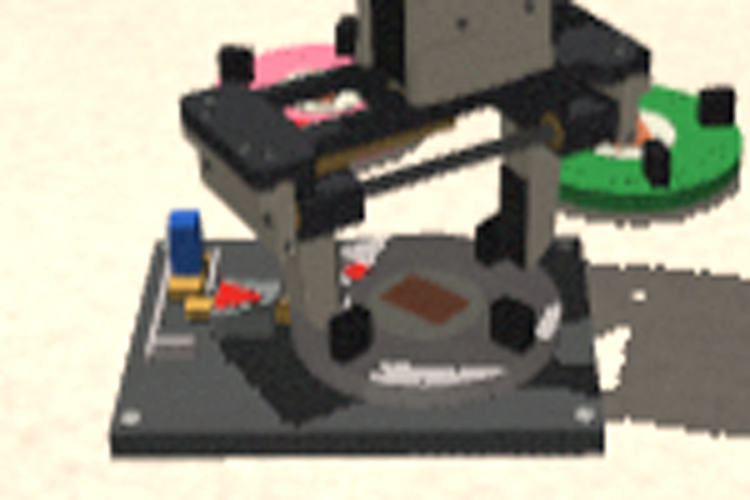

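Emit:
{"method": "play_rows", "body": {
  "commands": [
    {"offset": [0, 0, 0], "twist": -2},
    {"offset": [0, 0, 0], "twist": -2},
    {"offset": [0, 0, 0], "twist": -2},
    {"offset": [0, 0, 0], "twist": -2},
    {"offset": [0, 0, 0], "twist": -2}
  ]
}}

```text
time: 8.9
tool_pos: [515.9, 97.5, 210.5]
tcp_rot: [3.141, -0.001, 2.612]
contact_force: [-3.0, 4.6, 3.7]
grip_width: 91.4
```

Emit:
{"method": "play_rows", "body": {
  "commands": [
    {"offset": [0, 0, 0], "twist": -2},
    {"offset": [0, 0, 0], "twist": -2},
    {"offset": [0, 0, 0], "twist": -2},
    {"offset": [0, 0, 0], "twist": -1.5},
    {"offset": [0, 0, 0], "twist": -1}
  ]
}}

```text
time: 9.4
tool_pos: [515.8, 97.5, 210.5]
tcp_rot: [3.141, -0.002, 2.759]
contact_force: [-4.1, 5.5, 4.0]
grip_width: 91.9
```

```bash
python3 look.py 9 side
```

```text
9.45 [515.8  97.5 210.5] [ 3.141e+00 -2.000e-03  2.760e+00] [-3.   5.1  3.3] [ 0.749  0.386 -0.371]
```

View pics/side9.png

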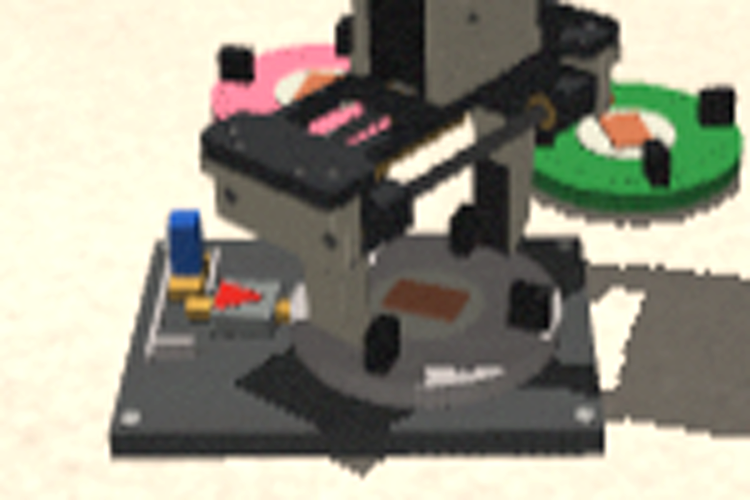

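Emit:
{"method": "play_rows", "body": {
  "commands": [
    {"offset": [0, 0, 0], "twist": -1},
    {"offset": [0, 0, 0], "twist": -1},
    {"offset": [0, 0, 0], "twist": -1},
    {"offset": [0, 0, 0], "twist": -1},
    {"offset": [0, 0, 0], "twist": -1}
  ]
}}

```text
time: 9.95
tool_pos: [515.8, 97.5, 210.5]
tcp_rot: [3.141, -0.002, 2.846]
contact_force: [-3.6, 4.5, 3.9]
grip_width: 91.9
```

```bash
python3 look.py 9
```

```text
9.95 [515.8  97.5 210.5] [ 3.141e+00 -2.000e-03  2.846e+00] [-3.6  4.5  3.9] [ 0.79   0.47  -0.439]
```

Emit:
{"method": "play_rows", "body": {
  "commands": [
    {"offset": [0, 0, 0], "twist": -0.7},
    {"offset": [0, 0, 0], "twist": -0.7},
    {"offset": [0, 0, 0], "twist": -0.7},
    {"offset": [0, 0, 0], "twist": -0.7},
    {"offset": [0, 0, 0], "twist": -0.7}
  ]
}}

```text
time: 10.45
tool_pos: [515.8, 97.5, 210.5]
tcp_rot: [3.141, -0.002, 2.907]
contact_force: [-3.4, 5.2, 4.5]
grip_width: 91.7
```

```bash
python3 look.py 9
```

```text
10.45 [515.8  97.5 210.5] [ 3.141e+00 -2.000e-03  2.907e+00] [-3.4  5.2  4.5] [ 0.788  0.479 -0.364]
```

Emit:
{"method": "play_rows", "body": {
  "commands": [
    {"offset": [0, 0, 0], "twist": -0.7},
    {"offset": [0, 0, 0], "twist": -0.7},
    {"offset": [0, 0, 0], "twist": -0.7},
    {"offset": [0, 0, 0], "twist": -0.7},
    {"offset": [0, 0, 0], "twist": -0.7}
  ]
}}

```text
time: 10.95
tool_pos: [515.8, 97.4, 210.4]
tcp_rot: [3.141, -0.002, 2.969]
contact_force: [-3.6, 3.4, 2.6]
grip_width: 91.7
```

```bash
python3 look.py 9
```

```text
10.95 [515.8  97.4 210.4] [ 3.141e+00 -2.000e-03  2.969e+00] [-3.6  3.4  2.6] [ 0.68   0.427 -0.347]
```

Now 0.4° rows.

Emit:
{"method": "play_rows", "body": {
  "commands": [
    {"offset": [0, 0, 0], "twist": -0.4},
    {"offset": [0, 0, 0], "twist": -0.4},
    {"offset": [0, 0, 0], "twist": -0.4},
    {"offset": [0, 0, 0], "twist": -0.4},
    {"offset": [0, 0, 0], "twist": -0.4}
  ]
}}

```text
time: 11.45
tool_pos: [515.8, 97.3, 210.4]
tcp_rot: [3.141, -0.002, 3.003]
contact_force: [-4.0, 3.3, 3.1]
grip_width: 91.8
```

```bash
python3 look.py 9
```

```text
11.45 [515.8  97.3 210.4] [ 3.141e+00 -2.000e-03  3.003e+00] [-4.   3.3  3.1] [ 0.721  0.468 -0.376]
```

Emit:
{"method": "play_rows", "body": {
  "commands": [
    {"offset": [0, 0, 0], "twist": -0.4},
    {"offset": [0, 0, 0], "twist": -0.4},
    {"offset": [0, 0, 0], "twist": -0.4},
    {"offset": [0, 0, 0], "twist": -0.4},
    {"offset": [0, 0, 0], "twist": -0.4}
  ]
}}

```text
time: 11.95
tool_pos: [515.9, 97.2, 210.4]
tcp_rot: [3.141, -0.001, 3.039]
contact_force: [-2.3, 1.4, 1.1]
grip_width: 91.7
```

```bash
python3 look.py 10 side
```

```text
12.0 [515.9  97.1 210.3] [ 3.142e+00 -1.000e-03  3.040e+00] [-3.1  2.3 -0.3] [ 0.342  0.301 -0.107]
```

View pics/side10.png

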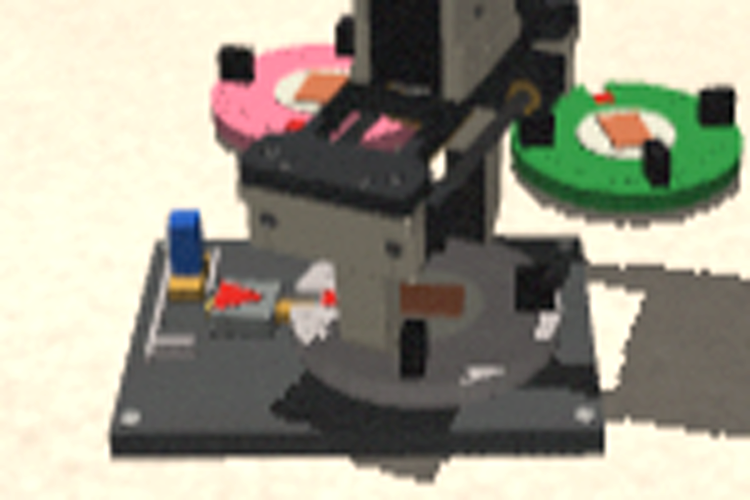

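The pin's tail is gone from behind the block at about (205,305), and the brass nose reaches into the notch at about (310,305). A small nudge should confirm that it blocks.

Emit:
{"method": "play_rows", "body": {
  "commands": [
    {"offset": [0, 0, 0], "twist": -0.3},
    {"offset": [0, 0, 0], "twist": -0.3},
    {"offset": [0, 0, 0], "twist": -0.3}
  ]
}}

```text
time: 12.3
tool_pos: [516.2, 96.8, 210.2]
tcp_rot: [-3.142, -0.0, 3.056]
contact_force: [-3.2, 0.9, 1.1]
grip_width: 91.8
```

```bash
python3 look.py 10
```

```text
12.3 [516.2  96.8 210.2] [-3.142 -0.     3.056] [-3.2  0.9  1.1] [ 0.427  0.332 -0.237]
```

Emit:
{"method": "play_rows", "body": {
  "commands": [
    {"offset": [0, 0, 0], "twist": -0.4},
    {"offset": [0, 0, 0], "twist": -0.4},
    {"offset": [0, 0, 0], "twist": -0.3}
  ]
}}

```text
time: 12.6
tool_pos: [516.3, 96.8, 210.2]
tcp_rot: [-3.142, 0.0, 3.076]
contact_force: [-2.7, 2.2, 0.4]
grip_width: 92.0
```

```bash
python3 look.py 11 side
```

```text
12.65 [516.3  96.8 210.2] [-3.142 -0.     3.076] [-1.7  1.3  0.5] [ 0.402  0.299 -0.15 ]
```

View pics/side11.png

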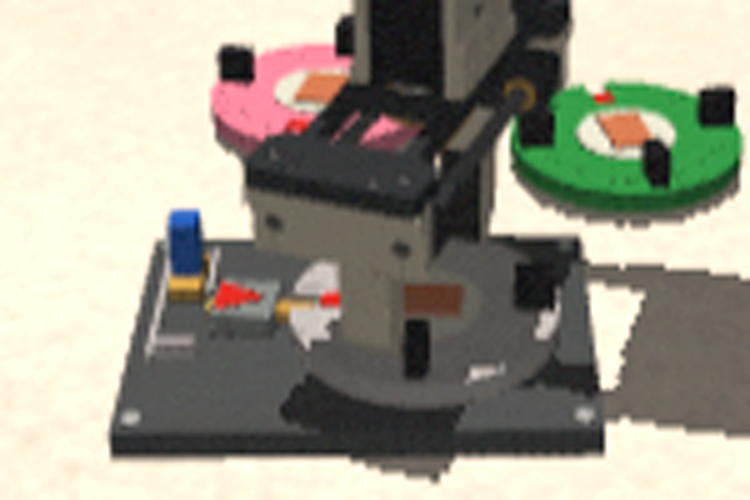

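Emit:
{"method": "play_rows", "body": {
  "commands": [
    {"offset": [0, 0, 0], "twist": -0.4},
    {"offset": [0, 0, 0], "twist": -0.4}
  ]
}}

```text
time: 12.85
tool_pos: [516.3, 96.8, 210.2]
tcp_rot: [-3.142, 0.0, 3.09]
contact_force: [-1.7, 1.9, 0.7]
grip_width: 91.6
```

```bash
python3 look.py 12
```

```text
12.85 [516.3  96.8 210.2] [-3.142  0.     3.09 ] [-1.7  1.9  0.7] [ 0.425  0.258 -0.197]
```

Emit:
{"method": "play_rows", "body": {
  "commands": [
    {"offset": [0, 0, 0], "twist": -0.4},
    {"offset": [0, 0, 0], "twist": -0.4}
  ]
}}

```text
time: 13.05
tool_pos: [516.3, 96.8, 210.2]
tcp_rot: [-3.142, -0.0, 3.104]
contact_force: [-2.5, 3.0, 1.6]
grip_width: 91.8
```

```bash
python3 look.py 12
```

```text
13.05 [516.3  96.8 210.2] [-3.142 -0.     3.104] [-2.5  3.   1.6] [ 0.369  0.312 -0.48 ]
```

Emit:
{"method": "play_rows", "body": {
  "commands": [
    {"offset": [0, 0, 0], "twist": -0.4}
  ]
}}

```text
time: 13.15
tool_pos: [516.3, 96.7, 210.2]
tcp_rot: [3.142, -0.0, 3.11]
contact_force: [-3.6, 2.4, 1.9]
grip_width: 92.2
```

```bash
python3 look.py 13 side
```

```text
13.2 [516.3  96.7 210.2] [ 3.141 -0.     3.11 ] [-2.5  1.2  1.7] [ 0.364  0.339 -0.734]
```

View pics/side13.png

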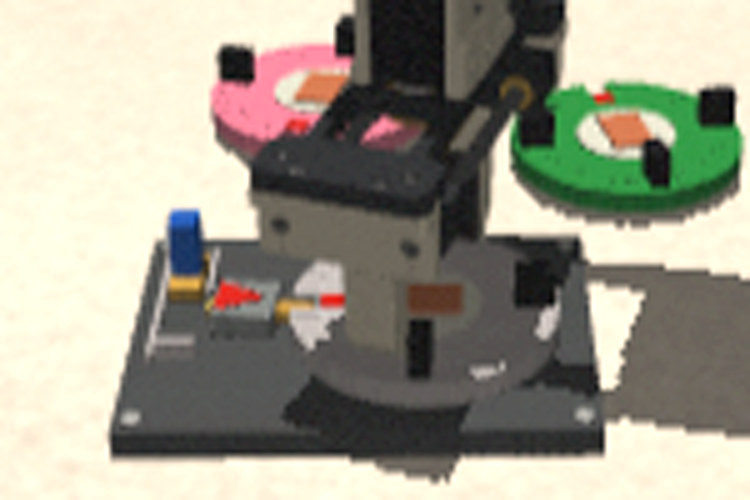

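The pin blocks: the moment rose to 0.73 N·m with almost no turn. Backing off and lifting.

Emit:
{"method": "play_rows", "body": {
  "commands": [
    {"offset": [0, 0, 0], "twist": 2},
    {"offset": [0, 0, 0], "twist": 4},
    {"offset": [0, 0, 0], "twist": 3},
    {"offset": [0, 0, -0.01], "twist": 0},
    {"offset": [0, 0, -0.03], "twist": 0}
  ]
}}

```text
time: 13.7
tool_pos: [515.9, 96.5, 249.1]
tcp_rot: [-3.14, -0.004, 2.955]
contact_force: [-0.3, 0.1, 0.0]
grip_width: 91.8
```

Emit:
{"method": "play_rows", "body": {
  "commands": [
    {"offset": [0, 0, -0.04], "twist": 0},
    {"offset": [0, 0, -0.04], "twist": 0},
    {"offset": [0, 0, 0], "twist": -8},
    {"offset": [0, 0, 0], "twist": -8},
    {"offset": [0, 0, 0], "twist": -8}
  ],
  "jaw": 255
}}

```text
time: 14.2
tool_pos: [516.5, 96.6, 331.7]
tcp_rot: [-3.14, 0.003, -2.903]
contact_force: [-0.7, 0.1, 0.2]
grip_width: 56.6
```

```bash
python3 look.py 14 side; python3 -c "
from h import *
print(px2w('top',(353,168),26),px2w('top',(293.2,166.5),52))"
```

```text
14.25 [516.5  96.6 331.4] [-3.140e+00  2.000e-03 -2.896e+00] [-0.3 -0.7 -0.4] [ 0.093 -0.149  0.005]
[636.35057385 -92.95590317  26.        ] [632.33215613  98.23606739  52.        ]
```

View pics/side14.png

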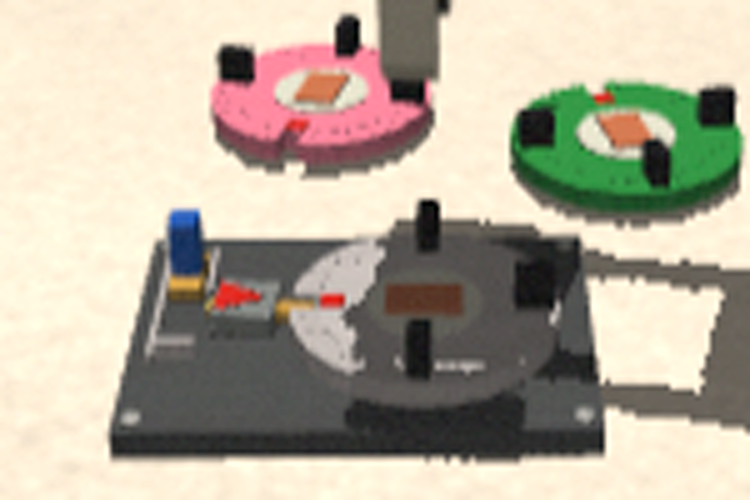

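Emit:
{"method": "play_rows", "body": {
  "commands": [
    {"offset": [0, 0, 0], "twist": -3.5},
    {"offset": [-0.036, -0.026, 0], "twist": 0},
    {"offset": [-0.036, -0.026, 0], "twist": 0},
    {"offset": [-0.0375, -0.026, 0], "twist": 0},
    {"offset": [0, 0, 0.03], "twist": 0}
  ]
}}

```text
time: 14.75
tool_pos: [649.4, 51.1, 305.0]
tcp_rot: [-3.135, 0.015, -2.853]
contact_force: [-0.4, 1.3, -0.4]
grip_width: 12.5
```

Emit:
{"method": "play_rows", "body": {
  "commands": [
    {"offset": [0, 0, 0.03], "twist": 0},
    {"offset": [0, 0, 0], "twist": 0},
    {"offset": [0, 0, 0], "twist": 0}
  ]
}}

```text
time: 15.05
tool_pos: [643.8, 53.5, 270.8]
tcp_rot: [-3.141, -0.0, -2.85]
contact_force: [-0.1, 0.5, -0.3]
grip_width: 0.0
```

```bash
python3 look.py 15 side top
```

```text
15.15 [644.1  53.6 272.5] [-3.14e+00  3.00e-03 -2.85e+00] [ 0.1 -0.3  0.8] [ 0.128 -0.12  -0.033]
```

View pics/side15.png

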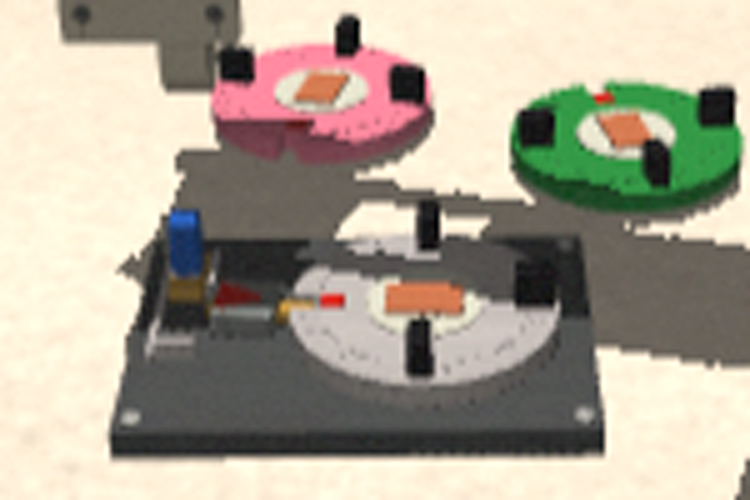

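View pics/top15.png

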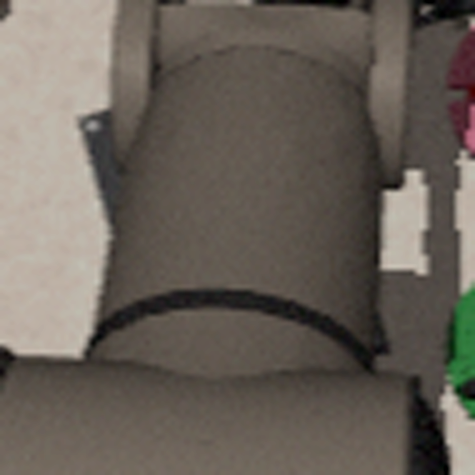

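Emit:
{"method": "play_rows", "body": {
  "commands": [
    {"offset": [0, 0, 0.02], "twist": -1},
    {"offset": [0, 0, 0.02], "twist": 0},
    {"offset": [0, 0, 0.019], "twist": 0},
    {"offset": [-0.001, 0, 0], "twist": 0},
    {"offset": [0, 0, 0], "twist": 0}
  ]
}}

```text
time: 15.65
tool_pos: [645.2, 54.0, 213.0]
tcp_rot: [-3.141, 0.002, -2.832]
contact_force: [-0.0, 0.0, 0.6]
grip_width: 0.2
```

```bash
python3 look.py 16 side
```

```text
15.7 [645.3  54.  213.4] [-3.140e+00  3.000e-03 -2.832e+00] [-0.3  0.1  1.3] [ 0.146 -0.094 -0.024]
```

View pics/side16.png

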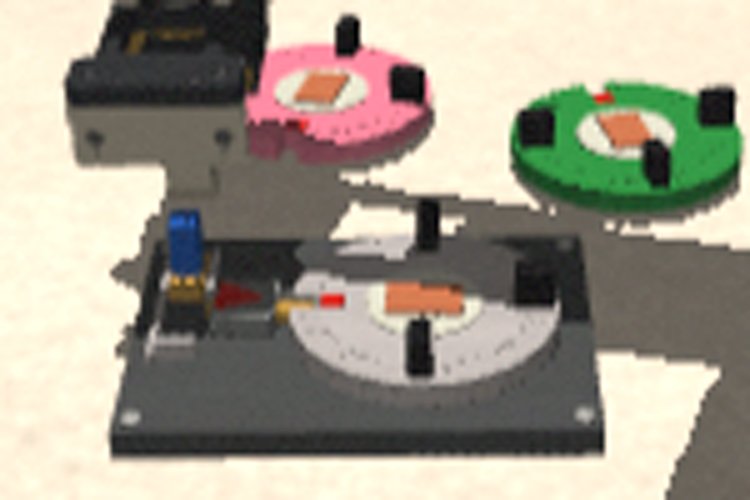

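Emit:
{"method": "play_rows", "body": {
  "commands": [
    {"offset": [0, 0.004, 0], "twist": 0},
    {"offset": [0, 0.003, 0], "twist": 0},
    {"offset": [0, 0.003, 0], "twist": 0},
    {"offset": [0, 0.002, 0], "twist": 0},
    {"offset": [0, 0.002, 0], "twist": 0}
  ]
}}

```text
time: 16.2
tool_pos: [640.2, 67.5, 211.3]
tcp_rot: [-3.141, 0.0, -2.832]
contact_force: [-0.4, 0.9, -0.5]
grip_width: -0.1
```

Emit:
{"method": "play_rows", "body": {
  "commands": [
    {"offset": [0, 0.002, 0], "twist": 0},
    {"offset": [0, 0.002, 0], "twist": 0},
    {"offset": [0, 0.002, 0], "twist": 0},
    {"offset": [0, 0.002, 0], "twist": 0},
    {"offset": [0, 0.002, 0], "twist": 0}
  ]
}}

```text
time: 16.7
tool_pos: [637.3, 76.6, 211.2]
tcp_rot: [-3.141, 0.0, -2.832]
contact_force: [0.5, -2.5, -0.4]
grip_width: 0.6
```

```bash
python3 look.py 17 side
```

```text
16.75 [637.2  76.8 211.2] [-3.141 -0.    -2.832] [ 0.2 -1.8 -0.4] [-0.136 -0.206 -0.029]
```

View pics/side17.png

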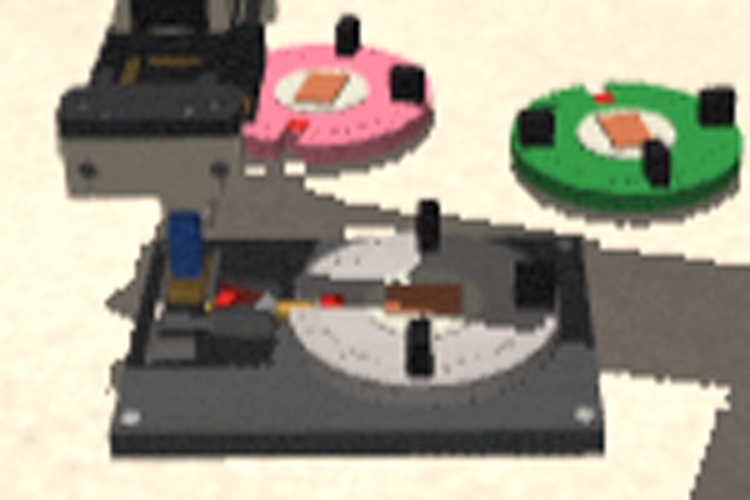

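Emit:
{"method": "play_rows", "body": {
  "commands": [
    {"offset": [0, 0.0025, 0], "twist": 0},
    {"offset": [0, 0.0025, 0], "twist": 0},
    {"offset": [0, 0.0025, 0], "twist": 0},
    {"offset": [0, 0.0025, 0], "twist": 0},
    {"offset": [0, 0.0025, 0], "twist": 0}
  ]
}}

```text
time: 17.25
tool_pos: [633.4, 88.9, 211.2]
tcp_rot: [-3.141, -0.0, -2.832]
contact_force: [1.1, -2.7, -0.7]
grip_width: 0.5
```

```bash
python3 look.py 18
```

```text
17.25 [633.4  88.9 211.2] [-3.141 -0.    -2.832] [ 1.1 -2.7 -0.7] [-0.285 -0.166 -0.053]
```

Emit:
{"method": "play_rows", "body": {
  "commands": [
    {"offset": [0, 0.002, 0], "twist": 0},
    {"offset": [0, 0.002, 0], "twist": 0},
    {"offset": [0, 0.002, 0], "twist": 0},
    {"offset": [0, 0.002, 0], "twist": 0},
    {"offset": [0, 0.002, 0], "twist": 0}
  ]
}}

```text
time: 17.75
tool_pos: [630.3, 98.3, 211.2]
tcp_rot: [-3.141, -0.0, -2.832]
contact_force: [0.8, -2.4, -0.8]
grip_width: 0.2
```

```bash
python3 look.py 18 side
```

```text
17.8 [630.3  98.6 211.2] [ 3.142 -0.    -2.832] [-0.2 -2.1  0.2] [-0.225 -0.207 -0.041]
```

View pics/side18.png

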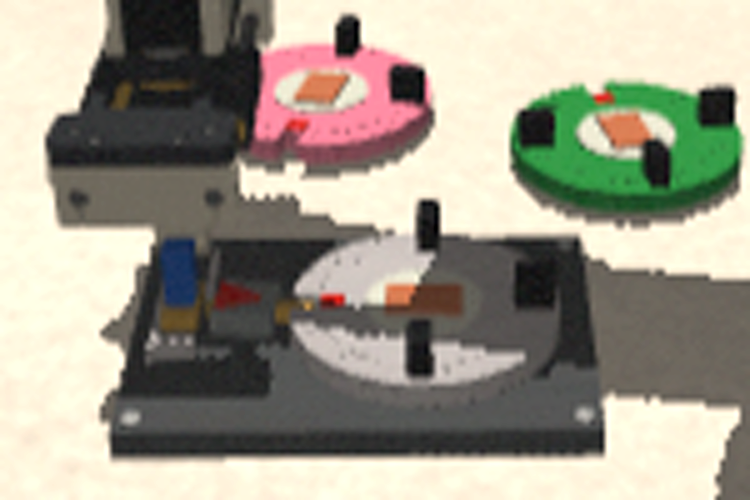

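Emit:
{"method": "play_rows", "body": {
  "commands": [
    {"offset": [0, 0.002, 0], "twist": 0},
    {"offset": [0, 0.002, 0], "twist": 0},
    {"offset": [0, 0.0015, 0], "twist": 0},
    {"offset": [0, 0.0015, 0], "twist": 0},
    {"offset": [0, 0.001, 0], "twist": 0}
  ]
}}

```text
time: 18.3
tool_pos: [627.9, 105.9, 211.2]
tcp_rot: [-3.142, -0.0, -2.832]
contact_force: [-0.1, -3.1, -0.6]
grip_width: 0.5
```

Emit:
{"method": "play_rows", "body": {
  "commands": [
    {"offset": [0, 0.001, 0], "twist": 0},
    {"offset": [0, 0.001, 0], "twist": 0},
    {"offset": [0, 0.001, 0], "twist": 0}
  ]
}}

```text
time: 18.6
tool_pos: [627.1, 108.7, 211.2]
tcp_rot: [-3.141, -0.0, -2.832]
contact_force: [0.4, -3.1, -1.1]
grip_width: 0.5
```

```bash
python3 look.py 19 side
```

```text
18.65 [627.  108.8 211.2] [ 3.142 -0.    -2.832] [-0.2 -2.4 -0.2] [-0.233 -0.152  0.078]
```

View pics/side19.png

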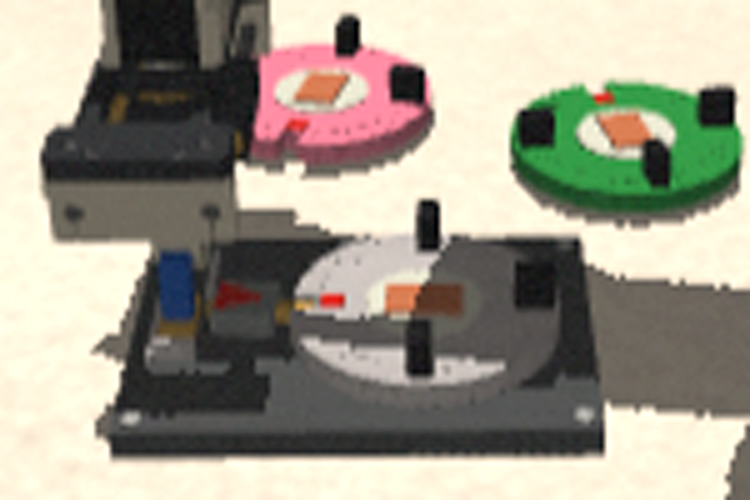

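Almost at the stop. I'll keep going 1 mm at a time until the force rises.

Emit:
{"method": "play_rows", "body": {
  "commands": [
    {"offset": [0, 0.001, 0], "twist": 0},
    {"offset": [0, 0.001, 0], "twist": 0}
  ]
}}

```text
time: 18.85
tool_pos: [626.4, 110.6, 211.2]
tcp_rot: [-3.142, -0.0, -2.832]
contact_force: [-0.7, -2.1, -0.1]
grip_width: 0.5
```

Emit:
{"method": "play_rows", "body": {
  "commands": [
    {"offset": [0, 0.001, 0], "twist": 0},
    {"offset": [0, 0.0005, 0], "twist": 0}
  ]
}}

```text
time: 19.05
tool_pos: [626.0, 112.0, 211.2]
tcp_rot: [-3.141, -0.0, -2.832]
contact_force: [-0.2, -5.7, 0.0]
grip_width: 0.3
```

```bash
python3 look.py 20
```

```text
19.05 [626.  112.  211.2] [-3.141 -0.    -2.832] [-0.2 -5.7  0. ] [-0.573 -0.089 -0.017]
```

Emit:
{"method": "play_rows", "body": {
  "commands": [
    {"offset": [0, 0.0005, 0], "twist": 0}
  ]
}}

```text
time: 19.15
tool_pos: [625.9, 112.2, 211.2]
tcp_rot: [-3.141, 0.0, -2.832]
contact_force: [0.2, -6.4, 0.1]
grip_width: 0.8
```

Emit:
{"method": "play_rows", "body": {
  "commands": [
    {"offset": [0, 0.0002, 0], "twist": 0}
  ]
}}

```text
time: 19.25
tool_pos: [625.9, 112.2, 211.2]
tcp_rot: [-3.141, -0.0, -2.832]
contact_force: [0.1, -5.1, -0.9]
grip_width: 0.7
```

Emit:
{"method": "play_rows", "body": {
  "commands": [
    {"offset": [0, 0, 0], "twist": 0}
  ]
}}

```text
time: 19.35
tool_pos: [625.9, 112.1, 211.2]
tcp_rot: [-3.141, 0.0, -2.832]
contact_force: [0.0, -4.9, -0.8]
grip_width: 0.2
```

Emit:
{"method": "play_rows", "body": {
  "commands": [
    {"offset": [0, 0.0005, 0], "twist": 0},
    {"offset": [0, 0, 0], "twist": 0}
  ]
}}

```text
time: 19.55
tool_pos: [625.9, 112.3, 211.2]
tcp_rot: [-3.14, 0.0, -2.832]
contact_force: [-0.2, -6.5, -0.6]
grip_width: 0.6
```

Emit:
{"method": "play_rows", "body": {
  "commands": [
    {"offset": [0, 0.0005, 0], "twist": 0},
    {"offset": [0, 0, 0], "twist": 0}
  ]
}}

```text
time: 19.75
tool_pos: [625.8, 112.5, 211.2]
tcp_rot: [-3.139, 0.0, -2.833]
contact_force: [0.7, -8.5, -0.3]
grip_width: 0.3
```

```bash
python3 look.py 21 side
```

```text
19.8 [625.8 112.5 211.3] [-3.139  0.    -2.833] [ 1.4 -8.9 -1. ] [-1.28  -0.274  0.048]
```

View pics/side21.png

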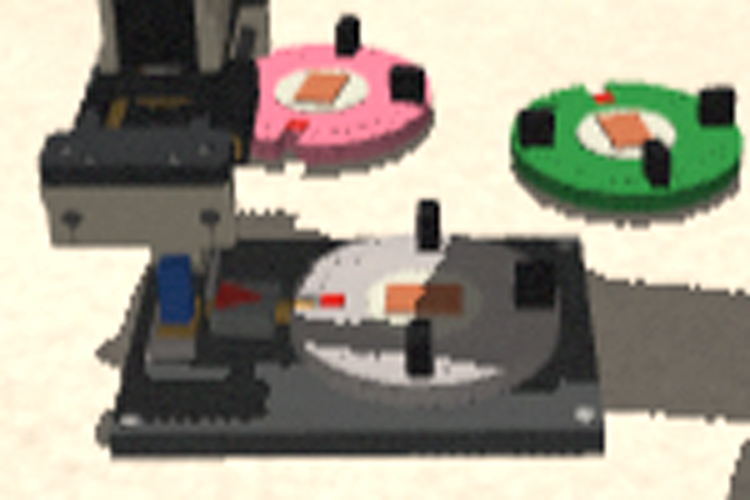

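Bolt is at its stop: the force rises with no more travel, after about 37 to 38 mm of travel from contact. Backing off and lifting.

Emit:
{"method": "play_rows", "body": {
  "commands": [
    {"offset": [0, -0.005, 0], "twist": 0},
    {"offset": [0, -0.015, 0], "twist": 0},
    {"offset": [0, -0.005, -0.02], "twist": 0},
    {"offset": [0, 0, -0.04], "twist": 0},
    {"offset": [0, 0, -0.04], "twist": 0}
  ]
}}

```text
time: 20.3
tool_pos: [633.2, 89.0, 311.7]
tcp_rot: [3.141, -0.002, -2.833]
contact_force: [1.0, 0.4, 0.0]
grip_width: 0.4
```

Emit:
{"method": "play_rows", "body": {
  "commands": [
    {"offset": [0, -0.04, -0.02], "twist": 0},
    {"offset": [0, -0.045, 0], "twist": 0},
    {"offset": [0, -0.045, 0], "twist": 0},
    {"offset": [0, -0.045, 0], "twist": 0},
    {"offset": [0, -0.045, 0], "twist": 0}
  ]
}}

```text
time: 20.8
tool_pos: [700.4, -122.0, 331.5]
tcp_rot: [3.141, 0.001, -2.832]
contact_force: [0.4, -0.2, 1.2]
grip_width: 0.1
```

Emit:
{"method": "play_rows", "body": {
  "commands": [
    {"offset": [0.02, -0.03, 0], "twist": 0},
    {"offset": [0.02, -0.03, 0], "twist": 0},
    {"offset": [0, 0, 0], "twist": 0}
  ]
}}

```text
time: 21.1
tool_pos: [678.9, -194.7, 330.9]
tcp_rot: [-3.141, -0.001, -2.838]
contact_force: [-0.3, -0.3, -0.2]
grip_width: 0.3
```

```bash
python3 look.py 22 side top; python3 m.py; python3 -c "
from h import *
cv2.imwrite('pics/full22.png',viewer.capture('top')[:,:,::-1])"
```

```text
21.2 [ 679.9 -190.5  331.2] [ 3.141e+00  1.000e-03 -2.835e+00] [0.7 1.2 0.4] [ 0.227 -0.188 -0.059]
vals disc,plate,bench [91 83 76] [54 48 44] [125 118 111] [55 49 45]
box [[258.0, 239.0], [258.0, 161.0], [329.0, 161.0], [329.0, 239.0]]
[[405.3 206.7]
 [660.6 216.7]
 [662.6 -15.7]
 [407.8 -17.1]] [223.8, 255.5, 232.4, 254.9]
centre [534.0825192   97.63958079] spindle [506.58948237  97.02077088] yaw 0.022504077797093347
red 8 [288.  176.4] [606.6 116.1] stage 100.4 16.8 ang 0.166
blue 16 [281.7 169.8] [621.2 134.4] stage 115.4 34.8 ang 0.293
tab 5 [283.  173.8] [609.8 130.5] stage 103.9 31.1 ang 0.291
tab 80 [264.4 201.7] [519.3 186.1] stage 14.7 88.8 ang 1.406
tab 10 [327.7 210.8] [492.4 -11.9] stage -16.7 -108.6 ang -1.723
tab 9 [323.4 221. ] [460.2   1. ] stage -48.5 -94.9 ang -2.043
tab 6 [317.  236.5] [412.   20.4] stage -96.3 -74.4 ang -2.484
```

View pics/side22.png

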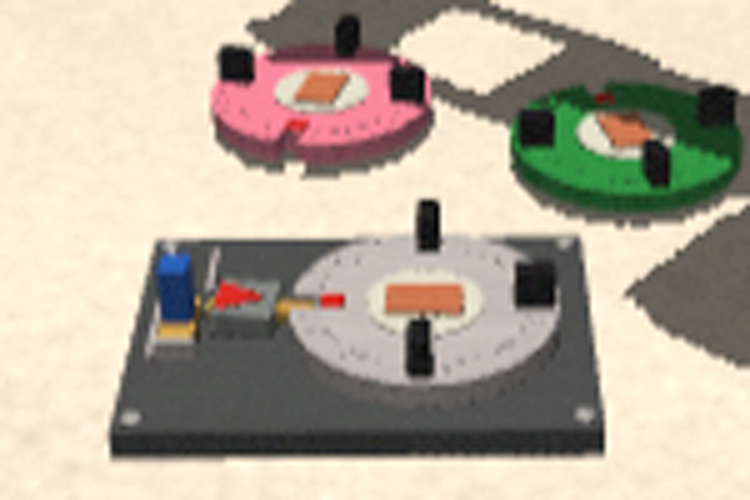

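View pics/top22.png

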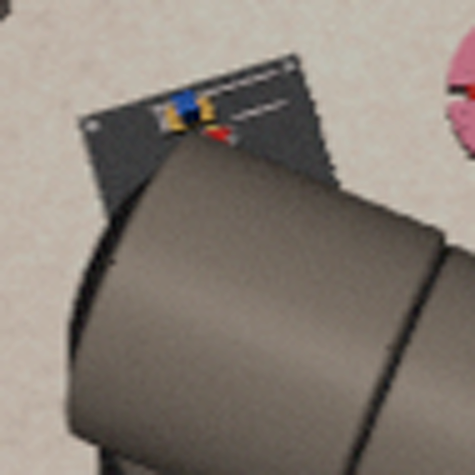

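View pics/full22.png

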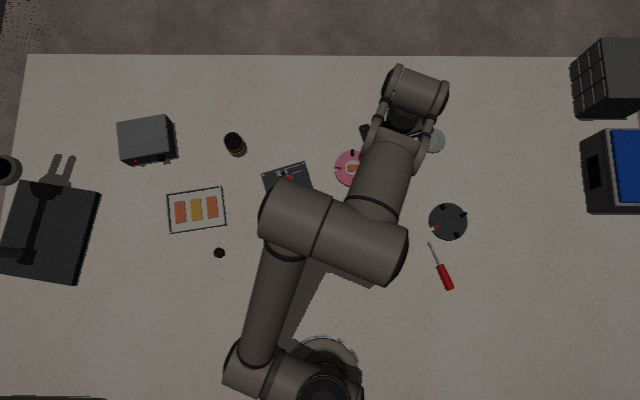

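The bolt is against its stop, with the knob at world (621,134), 38 mm from where it started. The pin is in the notch facing the arrow, the bystanders haven't moved, and the arm is clear. Handing in.

```bash
python3 -c "
from plant import ticket
print(ticket.close_job())"
```

```text
the job is handed in; nothing more can be done
None
```

I turned the turntable until its pin clicked into the notch, pushed the lock knob home, and handed the job in at about 21 s.

**Turntable:** With the gripper open, I set the two fingers behind opposite tabs and turned it about 2.5 rad counter-clockwise. The force dropped when the pin clicked in, and a small further nudge was blocked, with the moment rising from about 0.2 to 0.73 N·m. I saw no wrist force above about 8 N while turning.

**Lock knob:** With the gripper closed, I pushed it from its -y side at about 3 N until it met its stop. The force then rose to about 9 N with no real travel. I backed off and lifted clear.

**Last checks:**
- **Pin:** the last side view shows the brass pin in the notch facing the arrow, with its tail no longer sticking out behind the block.
- **Bolt:** it sits against its stop. The top view puts the knob 38 mm from where it started, which fits a 42 mm full travel with a start of up to 5 mm.
- **Bystanders:** everything I could see is where it was, and the arm touches nothing.
- **Not confirmed:** the arm blocked the top view of the turntable and part of the pink look-alike and the dish. The final turntable angle comes from the side view and the force readings only. The plate measurement failed in that last top view for the same reason, so I ignored it.

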